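# Ready the spray board for the next coat

## Task

Get the spray board ready for the next coat: lift the blue cap off the clamped spray can and set it down, mouth down and without dropping it, in the empty blue-marked well of the cap rack. Turn the wooden block so that its white face looks at the can, and push it fully home, upright and flush against both stops of the steel corner bracket. Leave everything else where it stands.

Things in the scene. Friction and masses are not known exactly. Their poses are not given: they have to be found in the camera images.
- blue_cap_mid (a point): Loose blue plastic cap of the clamped spray can: a plain cup turned mouth-down, 50 mm outer diameter, 46 mm tall, 3 mm wall, about 25 g. Point at its centre, half-way up; z up. It just rests on the can's shoulder (no clip) over a collar and a nozzle that reaches 29 mm above the shoulder: lift it straight up at least 35 mm.
- can_top (a point): Centre of the shoulder of the blue-labelled spray can (52 mm diameter) that is clamped on the plywood spray board; the cap's lower rim rests at this height, 135 mm above the table. The can is fixed to the board. Axes as seat; its nozzle looks along -y.
- board: Fixed plywood spray board, 160 mm in x, 300 mm in y, 15 mm thick, carrying the clamped can (at y +100 mm) and the steel corner bracket (near y -100 mm). Origin at the centre of its underside; z up.
- seat (a point): Where the centre of the block's underside lies when the block is home in the steel corner bracket, on the board's top. z up, +y points to the can (axis 175 mm away). The bracket's two upright stops are 35 mm tall, 6 mm thick: one with its face 24 mm from here on the -y side (x -48 to +30 mm), one with its face 24 mm from here on the +x side (y -30 to +30 mm). The other sides are open.
- block_mid (a point): Loose square wooden block, 48 x 48 mm, 90 mm tall, about 150 g, standing upright on the spray board in front of the bracket. Point at its centre (45 mm above its underside); z up. The +y side face is primed white, the -y side face is sprayed blue, both colours lap 12 mm over the top edge; the x faces are bare wood.
- white_face (a point): Centre of the block's white face, 24 mm from the block's centre along the block's +y.
- blue_well (a point): Centre of the floor of the empty well of the cap rack, a fixed dark wood slab (84 mm in x, 232 mm in y, 14 mm high) with three round wells in a row along its y, 72 mm apart, 58 mm wide, 10 mm deep (floor 4 mm above the table). The empty well has a blue disc on its floor. Axes are the rack's: y along the row, z up.
- red_cap_mid (a point): Red cap, same size as the blue one, standing loose in another well of the rack; centre, half-way up. Leave alone.
- yellow_cap_mid (a point): Yellow cap, same size, standing loose in another well of the rack; centre, half-way up. Leave alone.
- spare_can: Loose green can, 50 mm diameter, 160 mm tall, standing upright; centre of its underside. Leave alone.
- tape_roll: Loose yellow ring of tape lying flat, 72 mm diameter, 24 mm high; centre of its underside. Leave alone.
- brush_jar: Loose ceramic jar with brushes, about 90 mm across, 235 mm tall in all; centre of its underside. Leave alone.
- pump_bottle: Loose white pump bottle, 64 mm diameter, 173 mm tall; centre of its underside. Leave alone.
- bowl: Loose white bowl, 90 mm diameter, 45 mm high; centre of its underside. Leave alone.
There are look-alikes about, which are no part of the job. What is shaped like the part that bears block_mid but pink is not meant.

How it is judged:
By the outcome, as a careful person would: the job done as asked, in the order asked, and still so for the second after the job is handed in, with the robot touching nothing.
It also fails if it takes over 64 s, if anything falls off the work surface, if the arm or the gripper's body presses on something with over 40 N, if the wrist force passes 120 N, or if a joint passes its speed limit or range.

## Robot

A 6-joint arm with a two-finger parallel gripper is mounted at the origin on the work surface. World frame = base frame: x ahead of the robot, y to its left, z up, the work surface at z = 0. Lengths are in m, angles in rad, forces in N, time in s.
With the tool pointing down it reaches from about 0.35 to 0.775 m from the base axis. Payload 7.3 kg.
Tool frame: the origin (TCP) lies midway between the tips of the shut fingers; the grasp point (between the pads) lies 19 mm behind it; z points along the fingers, y is the line along which they close (so a half turn about z gives the same grasp; the last joint's range is limited). The gripper opens to 92 mm and grips with 3 to 60 N. Pads are 19 mm wide; open, the fingers measure 130 mm over their backs; the gripper's body (75 mm by 190 mm) begins 47 mm behind the grasp point.
Start: joints at [0.994, 0.342, 1.524, -0, 1.275, -0.146], TCP at [0.219, 0.477, 0.227] pointing down, gripper open.
Joint ranges: [-2.53, 2.53], [-0.77, 2.02], [0.04, 2.7], [-1, 4.14], [0.28, 2.66], [-3.11, 3.11]. Speed limits (rad/s): [2.57, 2.57, 3.14, 3.14, 3.14, 3.14].

## Interface

Orientations are given as [roll, pitch, yaw] about the fixed x, y, z axes, in that order (R = Rz(yaw) Ry(pitch) Rx(roll)).
In Python, from cell import monitor, vision, workorder gives the robot as it stands.
- The arm moves only by the tool move_arm, never from a script. Its argument "rows" is a list of rows, each a list of 5 numbers: the shift along the world's x, y, z in mm, then the turn about the world's z in rad, then the closure, from -1 (fully open) to 1 (shut). A call has 1 to 12 rows; each row shifts and turns the commanded pose from where the row before left it; what a row does not reach is not made up. A row lasts 1/10 s, in which the tool goes at most 50 mm and 8.59 degrees, less where a joint would pass 70% of its speed; a pose out of reach is approached as far as the arm can. A call is refused whole if a number of a shift passes 50 or a number of a turn 0.15, either way. A call with a gripper value outside its range is refused whole. The fingers move at their own pace and stop on an object; "newtons" is the grip in N (left out, the last holds). Time passes only in rows, so rows that do not move let the fingers close. It gives the time, the measured TCP pose, the force, the opening and the grip force at its end, in the units of the state.
- monitor.observe(): the state, without advancing time (a new reading comes with each control period).
- vision.read_camera(name): name is "scene" or "top"; returns the picture (420x560x3 uint8, red, green, blue); there is no depth.
- vision.get_calibration(name): a dict with "K" (3x3 intrinsics, pixels), "T" (4x4, takes a point from camera to world coordinates). Camera axes: x right, y up, looking along -z (the intrinsics and any distortion apply to the point x, -y, -z); pixel columns grow to the right and rows downward; lengths in m; the calibration is good to about 2 mm. A picture is of the moment at which its call begins. get_calibration takes no time and is no camera call.
- workorder.hand_in(): hands the job in; it is judged then, once.
The state is a dict: "time": time; "qpos": joint angles; "qvel": joint speeds; "joint_efforts": joint torques, N m; "tool_pos": TCP position; "tool_rot": TCP orientation; "contact_force": force on the tool from outside, world axes, zero at the start; "torque": the same for the moment, N m; "opening": finger opening in m; "grip_force": force on a finger pad.
Only numpy, scipy, OpenCV 4.12 (cv2) and the standard library are available. Lean on these libraries where they do the work, as an engineer would, in place of code of your own. Each camera call takes 0.05 s, during which the arm holds its last target. There are 200 camera calls.

## Working session

There is one attempt and no reset: what is moved stays moved. The work goes in short steps, Python scripts to look and compute and a tool call to move; the robot and the scene stay as the last step left them, time stands still between calls to the robot, and variables do not carry over. Pictures are saved under pics/ and viewed, at most 10 in all, crops included, and the job is handed in when it is done.

Besides the shell and the picture viewer there is one more tool, called as name([rows], argument=value, ...), one row to a line, values as JSON. move_arm: Moves the arm, as the interface text tells. Its arguments: {"type":"object","properties":{"rows":{"type":"array","items":{"type":"array","items":{"type":"number"}}},"newtons":{"type":"number"}},"required":["rows"]}

```bash
ls; mkdir -p pics; python3 - <<'E'
from cell import monitor, vision
import cv2,numpy as np
s=monitor.observe();print({k:np.round(v,3).tolist() for k,v in s.items()})
for n in("scene","top"):
    im=vision.read_camera(n);cv2.imwrite(f"pics/{n}0.png",im[...,::-1])
    c=vision.get_calibration(n);print(n,np.round(c["K"],1).tolist(),np.round(c["T"],4).tolist(),c.keys())
E
```

```text
pics
{'time': 0.0, 'qpos': [0.994, 0.343, 1.525, -0.0, 1.275, -0.146], 'qvel': [0.001, -0.001, 0.001, 0.0, 0.001, -0.001], 'joint_efforts': [-0.001, -43.124, -24.422, 0.072, 0.056, -0.0], 'tool_pos': [0.219, 0.477, 0.226], 'tool_rot': [-3.14, -0.0, 2.711], 'contact_force': [-0.408, -0.274, 0.286], 'torque': [0.01, -0.021, -0.05], 'grip_force': 0.0, 'opening': 0.092}
scene [[515.5, 0.0, 286.2], [0.0, 515.5, 205.5], [0.0, 0.0, 1.0]] [[-0.8716, -0.34, 0.3531, 0.9178], [0.4901, -0.5947, 0.6372, 0.7796], [-0.0066, 0.7285, 0.685, 0.96], [0.0, 0.0, 0.0, 1.0]] dict_keys(['K', 'T'])
top [[503.3, 0.0, 276.0], [0.0, 503.3, 210.0], [0.0, 0.0, 1.0]] [[0.0185, 0.994, -0.1075, 0.3433], [-0.9997, 0.0202, 0.0146, 0.0138], [0.0167, 0.1072, 0.9941, 1.4502], [0.0, 0.0, 0.0, 1.0]] dict_keys(['K', 'T'])
```

View pics/scene0.png

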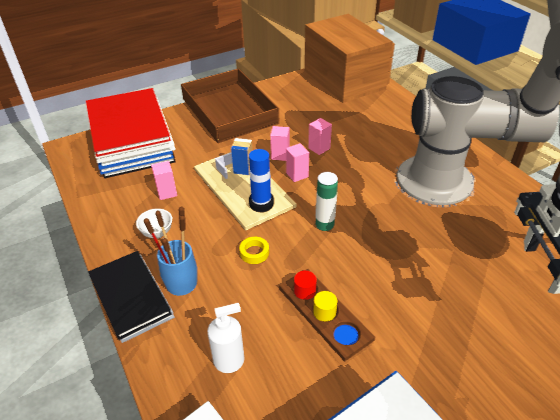

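View pics/top0.png

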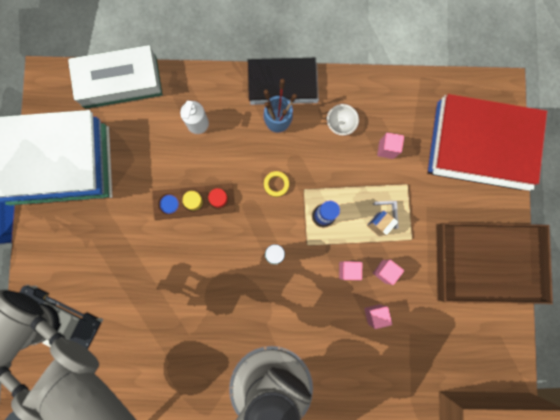

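Scene: the clamped can's blue cap is at about (260,160), the block at (241,157) with blue towards the camera, and the empty well at (346,334). Top: cap (328,211), block (383,222), bracket (388,208), well (169,204). Next I'll zoom in on these.

```bash
python3 - <<'E'
import cv2,numpy as np
a=cv2.imread("pics/top0.png")[180:250,295:420];b=cv2.imread("pics/scene0.png")[125:230,190:300]
a=cv2.resize(a,None,fx=6,fy=6,interpolation=cv2.INTER_CUBIC)[:,:750];b=cv2.resize(b,None,fx=5.5,fy=5.5,interpolation=cv2.INTER_CUBIC)
cv2.imwrite("pics/za.png",a);cv2.imwrite("pics/zb.png",b[:600])
E
```

```text
(no output)
```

View pics/za.png

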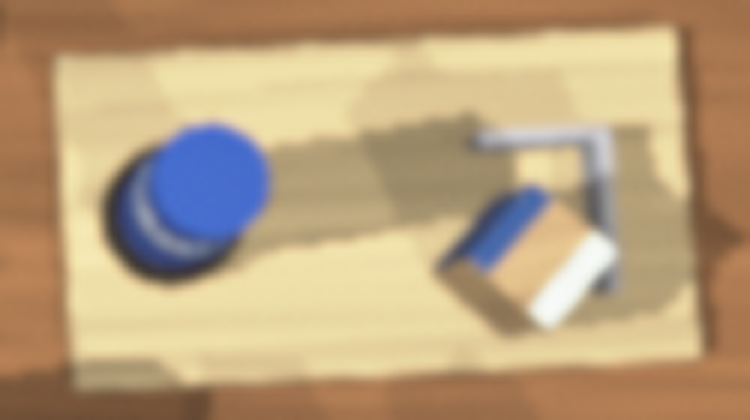

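View pics/zb.png

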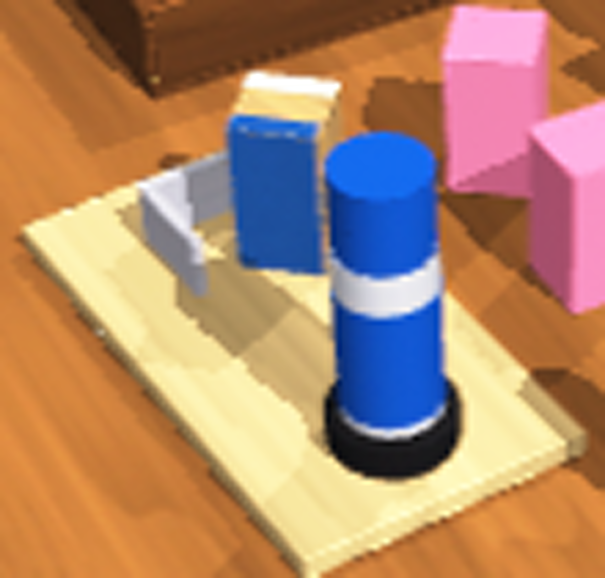

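```bash
cat > h.py <<'E'
import cv2,numpy as np
from cell import vision
C={n:vision.get_calibration(n) for n in("scene","top")}
def ray(n,u,v):
    K,T=C[n]["K"],np.array(C[n]["T"]);d=np.linalg.inv(K)@[u,v,1]
    return T[:3,3],T[:3,:3]@(d*[1,-1,-1])
def plane(n,p,z):
    o,d=ray(n,*p);return o+d*(z-o[2])/d[2]
def tri(ps,pt):
    (o,d),(p,e)=ray("scene",*ps),ray("top",*pt)
    s=np.linalg.lstsq(np.c_[d,-e],p-o,rcond=None)[0];a,b=o+s[0]*d,p+s[1]*e
    return np.round((a+b)/2,4),round(float(np.linalg.norm(a-b)),4)
def blobs(im,lo,hi,box,amin=15):
    x0,y0,x1,y1=box;h=cv2.cvtColor(im[y0:y1,x0:x1],cv2.COLOR_RGB2HSV)
    n,l,s,c=cv2.connectedComponentsWithStats(cv2.inRange(h,lo,hi))
    return [(s[i,4],np.round(c[i]+[x0,y0],2),(s[i,:4]+[x0,y0,0,0]).tolist()) for i in range(1,n) if s[i,4]>=amin]
E
python3 - <<'E'
from h import *
t=cv2.imread("pics/top0.png")[...,::-1].copy();s=cv2.imread("pics/scene0.png")[...,::-1].copy()
hv=lambda im:cv2.cvtColor(im,cv2.COLOR_RGB2HSV)
print("top cap",[hv(t)[r,c].tolist() for c,r in((330,210),(325,208),(336,212),(320,216),(325,221))])
print("scene cap",[hv(s)[r,c].tolist() for c,r in((259,155),(252,155),(266,155),(259,165),(252,165),(266,168))])
for nm,lo,hi,bt,bs in(("blue",(100,120,60),(125,255,255),(140,185,190,220),(325,315,365,350)),
  ("yel",(20,150,80),(35,255,255),(175,185,207,220),(310,285,342,325)),("red",(0,200,80),(6,255,255),(205,180,235,215),(290,265,320,302))):
    print(nm,blobs(t,lo,hi,bt),blobs(s,lo,hi,bs))
E
```

```text
top cap [[111, 167, 205], [111, 168, 206], [112, 168, 206], [113, 57, 162], [112, 53, 155]]
scene cap [[108, 234, 239], [108, 234, 238], [108, 235, 239], [109, 234, 203], [110, 230, 142], [109, 233, 204]]
blue [(np.int32(245), array([168.51, 203.83]), [160, 195, 18, 18])] [(np.int32(395), array([345.71, 334.51]), [334, 325, 25, 20])]
yel [(np.int32(345), array([191.96, 200.07]), [182, 190, 21, 21])] [(np.int32(634), array([324.74, 305.74]), [313, 291, 25, 31])]
red [] [(np.int32(584), array([304.75, 284.68]), [294, 270, 23, 30])]
```

```bash
python3 - <<'E'
from h import *
t=cv2.imread("pics/top0.png")[...,::-1].copy();s=cv2.imread("pics/scene0.png")[...,::-1].copy()
ct=blobs(t,(100,140,185),(120,255,255),(310,195,350,232));cs=blobs(s,(100,150,225),(120,255,255),(240,140,280,180));print("cap",ct,cs)
cap=tri(cs[0][1],ct[0][1]);print("cap top",cap)
w=tri((345.71,334.51),(168.51,203.83));print("well",w)
for n,p in(("scene",(345.71,334.51)),("top",(168.51,203.83))):print(" well@4mm",plane(n,p,.004).round(4))
wt=blobs(t,(0,0,170),(179,70,255),(375,210,410,242));ws=blobs(s,(0,0,200),(179,60,255),(228,130,260,150));print("white",wt,ws)
h=cv2.cvtColor(t,cv2.COLOR_RGB2HSV);m=cv2.inRange(h,(0,0,170),(179,70,255));m[:,:375]=0;m[:212]=0;m[:,410:]=0;m[242:]=0
c=max(cv2.findContours(m,0,2)[0],key=cv2.contourArea);print("white rect",cv2.minAreaRect(c))
wl=tri(ws[0][1],wt[0][1]) if wt and ws else None;print("white lap",wl)
# block top corners read in zoom, top view: white outer ends, wood/blue boundary
Z=lambda x,y:((x+.5)/6+294.5,(y+.5)/6+179.5)
for k,z in(("wa",(617,253)),("wb",(547,330)),("ba",(550,190))):print(k,plane("top",Z(*z),.105).round(4))
for k,z in(("bd TL",(54,55)),("TR",(680,27)),("BR",(702,355)),("BL",(73,390))):print(k,plane("top",Z(*z),.015).round(4))
for k,z in(("stop L end",(480,140)),("corner outer",(613,130)),("stop R end",(610,290)),("inner corner",(585,147))):print(k,plane("top",Z(*z),.05).round(4))
y=plane("top",(191.96,200.07),.05);print("yel",y)
hr=cv2.inRange(h,(0,150,80),(6,255,255))|cv2.inRange(h,(172,150,80),(179,255,255));hr[:,:205]=0;hr[:,235:]=0;hr[:180]=0;hr[215:]=0
M=cv2.moments(hr,True);print("red",plane("top",(M['m10']/M['m00'],M['m01']/M['m00']),.05))
E
```

```text
cap [(np.int32(240), array([329.43, 209.97]), [321, 202, 18, 17])] [(np.int32(179), array([258.78, 154.85]), [250, 149, 19, 12])]
cap top (array([ 0.4839, -0.141 ,  0.1778]), 0.0001)
well (array([0.5114, 0.3034, 0.0025]), 0.0004)
 well@4mm [0.5119 0.3042 0.004 ]
 well@4mm [0.5114 0.3029 0.004 ]
white [(np.int32(138), array([390.52, 225.93]), [383, 215, 16, 20])] [(np.int32(49), array([242.39, 139.9 ]), [234, 138, 18, 5])]
white rect ((391.50006103515625, 225.00003051757812), (7.77817440032959, 23.33452033996582), 45.0)
white lap (array([ 0.4514, -0.3149,  0.1021]), 0.002)
wa [ 0.4637 -0.3335  0.105 ]
wb [ 0.4285 -0.3018  0.105 ]
ba [ 0.4915 -0.3034  0.105 ]
bd TL [ 0.5619 -0.0857  0.015 ]
TR [ 0.5819 -0.3881  0.015 ]
BR [ 0.4237 -0.3971  0.015 ]
BL [ 0.4012 -0.0967  0.015 ]
stop L end [ 0.5205 -0.2836  0.05  ]
corner outer [ 0.5265 -0.3462  0.05  ]
stop R end [ 0.4512 -0.3443  0.05  ]
inner corner [ 0.5182 -0.333   0.05  ]
yel [0.51796573 0.22883561 0.05      ]
red [0.52687071 0.15818395 0.05      ]
```

The positions agree with the sizes given: cap top at (0.484, -0.141), z 0.178; well at (0.512, 0.303). The board is yawed about 0.068 rad, the rack about 0.10 rad. The block is at (0.463, -0.300) and its white face points along -132°. Going to the cap now.

move_arm([
  [30, -30, 6, -0.13, -1],
  [30, -30, 6, -0.13, -1],
  [30, -30, 6, -0.13, -1],
  [30, -30, 6, -0.13, -1],
  [30, -30, 6, -0.13, -1],
  [30, -30, 6, -0.13, -1],
  [30, -30, 6, -0.13, -1],
  [30, -30, 6, -0.13, -1],
  [2, -38, 0, 0, -1],
  [3, -38, 0, 0, -1],
  [2, -38, 0, 0, -1],
  [3, -38, 0, 0, -1],
], newtons=12)

```text
time: 1.3
tool_pos: [0.4689, 0.0835, 0.2744]
tool_rot: [-3.141, -0.0, 1.671]
contact_force: [0.9, -0.2, 0.6]
opening: 0.0917
grip_force: 0.0
```

move_arm([
  [2, -38, 0, 0, -1],
  [3, -38, 0, 0, -1],
  [2, -38, 0, 0, -1],
  [3, -38, 0, 0, -1],
  [3, -38, 0, 0, -1],
  [2, -36, 0, 0, -1],
  [0, 0, 0, 0, -1],
  [0, 0, 0, 0, -1],
  [0, 0, 0, 0, -1],
])

```text
time: 2.2
tool_pos: [0.4841, -0.14, 0.2745]
tool_rot: [-3.141, -0.001, 1.671]
contact_force: [-0.0, -0.9, 1.0]
opening: 0.0921
grip_force: 0.0
```

move_arm([
  [0, -1, -40, 0, -1],
  [0, 0, -40, 0, -1],
  [0, 0, -30, 0, -1],
  [0, 0, -12, 0, -1],
  [0, 0, 0, 0, -1],
  [0, 0, 0, 0, 0.3],
  [0, 0, 0, 0, 1],
  [0, 0, 0, 0, 1],
  [0, 0, 0, 0, 1],
  [0, 0, 0, 0, 1],
], newtons=12)

```text
time: 3.2
tool_pos: [0.4844, -0.142, 0.1532]
tool_rot: [3.141, 0.0, 1.671]
contact_force: [-0.1, 0.8, -0.2]
opening: 0.0566
grip_force: 0.0
```

move_arm([
  [0, 0, 0, 0, 1],
  [0, 0, 0, 0, 1],
  [0, 0, 0, 0, 1],
  [0, 0, 0, 0, 1],
  [0, 0, 0, 0, 1],
])

```text
time: 3.7
tool_pos: [0.4843, -0.142, 0.153]
tool_rot: [3.141, 0.0, 1.671]
contact_force: [-1.1, 1.2, 2.6]
opening: 0.05
grip_force: 12.0
```

move_arm([
  [0, 0, 10, 0, 1],
  [0, 0, 20, 0, 1],
  [0, 0, 30, 0, 1],
  [0, 0, 30, 0, 1],
  [0, 0, 20, 0, 1],
  [2, 20, 0, 0, 1],
  [2, 35, 0, 0, 1],
  [2, 35, 0, 0, 1],
  [2, 35, 0, 0, 1],
  [2, 35, 0, 0, 1],
  [2, 35, 0, 0, 1],
  [2, 35, 0, 0, 1],
])

```text
time: 4.9
tool_pos: [0.498, 0.0895, 0.2632]
tool_rot: [3.141, 0.0, 1.671]
contact_force: [0.6, 0.0, -0.2]
opening: 0.0499
grip_force: 12.0
```

move_arm([
  [2, 35, 0, 0, 1],
  [2, 35, 0, 0, 1],
  [2, 35, 0, 0, 1],
  [2, 35, 0, 0, 1],
  [2, 35, 0, 0, 1],
  [2, 30, 0, 0, 1],
  [2, 10, -10, 0, 1],
  [0, 0, -40, 0, 1],
  [0, 0, -40, 0, 1],
  [0, 0, -40, 0, 1],
  [0, 0, 0, 0, 1],
  [0, 0, 0, 0, 1],
])

```text
time: 6.1
tool_pos: [0.5125, 0.3025, 0.1331]
tool_rot: [-3.141, 0.0, 1.67]
contact_force: [-0.2, 0.1, 0.8]
opening: 0.0497
grip_force: 12.0
```

```bash
python3 - <<'E'
from cell import monitor
from h import *
st=monitor.observe();print(st["tool_pos"],st["opening"],st["grip_force"])
a=vision.read_camera("scene");b=vision.read_camera("top")
p=a[230:380,270:420];q=b[150:250,120:260]
o=np.zeros((600,800,3),np.uint8);p=cv2.resize(p,(400,400));q=cv2.resize(q,(400,286));o[:400,:400]=p;o[:286,400:]=q
cv2.imwrite("pics/w1.png",o[:400,:,::-1]);cv2.imwrite("pics/s1.png",a[...,::-1]);cv2.imwrite("pics/t1.png",b[...,::-1])
E
```

```text
[0.51245316 0.30250973 0.13312564] 0.049706799680854154 11.999889160506427
```

View pics/w1.png

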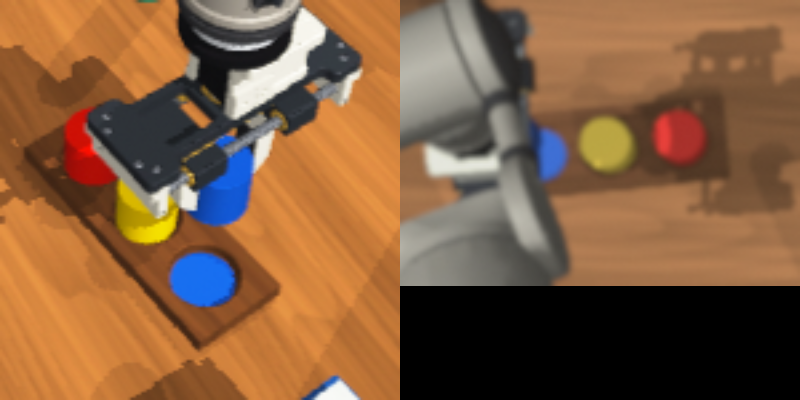

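```bash
python3 - <<'E'
from h import *
s=cv2.imread("pics/s1.png")[...,::-1].copy()
h=cv2.cvtColor(s,cv2.COLOR_RGB2HSV);m=cv2.inRange(h,(100,150,60),(120,255,255));m[:,:330]=0;m[:,380:]=0;m[:270]=0;m[325:]=0
def proj(n,P):
    K,T=C[n]["K"],np.array(C[n]["T"]);q=T[:3,:3].T@(np.array(P)-T[:3,3])*[1,-1,-1];q=K@q;return q[:2]/q[2]
for r in range(290,318,3):
    c=np.flatnonzero(m[r]);
    if len(c):print(r,c[0],c[-1],(c[0]+c[-1])/2,len(c))
for z in(.116,.135,.162):
  for e in(-.005,0,.005):print(z,e,proj("scene",(.5125-.1*e,.3025+e,z)).round(1))
E
```

```text
290 355 364 359.5 10
293 355 364 359.5 10
296 351 363 357.0 13
299 347 363 355.0 17
302 345 362 353.5 18
305 344 362 353.0 19
308 344 361 352.5 18
311 343 359 351.0 17
314 350 351 350.5 2
0.116 -0.005 [347.4 300.9]
0.116 0 [349.1 302.6]
0.116 0.005 [350.7 304.3]
0.135 -0.005 [348.1 295.1]
0.135 0 [349.8 296.8]
0.135 0.005 [351.5 298.5]
0.162 -0.005 [349.2 286.6]
0.162 0 [350.9 288.3]
0.162 0.005 [352.6 290. ]
```

move_arm([
  [-1, 0, -40, 0, 1],
  [0, 0, -40, 0, 1],
  [0, 0, -16, 0, 1],
  [0, 0, 0, 0, 1],
  [0, 0, -3, 0, 1],
  [0, 0, -3, 0, 1],
  [0, 0, -3, 0, 1],
  [0, 0, 0, 0, 1],
])

```text
time: 7.0
tool_pos: [0.5114, 0.3032, 0.0283]
tool_rot: [3.141, -0.0, 1.671]
contact_force: [0.1, 0.2, -0.0]
opening: 0.0496
grip_force: 12.0
```

move_arm([
  [0, 0, -2, 0, 1],
  [0, 0, -2, 0, 1],
  [0, 0, 0, 0, 1],
])

```text
time: 7.3
tool_pos: [0.511, 0.303, 0.0235]
tool_rot: [-3.141, 0.0, 1.671]
contact_force: [0.1, -0.1, -0.4]
opening: 0.0494
grip_force: 12.0
```

move_arm([
  [0, 0, -1, 0, 1],
  [0, 0, 0, 0, 1],
  [0, 0, -1, 0, 1],
  [0, 0, 0, 0, 1],
])

```text
time: 7.7
tool_pos: [0.5113, 0.3031, 0.022]
tool_rot: [3.141, -0.0, 1.671]
contact_force: [-1.0, 0.0, 1.6]
opening: 0.0498
grip_force: 12.0
```

move_arm([
  [0, 0, -1, 0, 1],
  [0, 0, 0, 0, 1],
  [0, 0, 0, 0, 1],
])

```text
time: 8.0
tool_pos: [0.5113, 0.3031, 0.0219]
tool_rot: [3.141, -0.0, 1.671]
contact_force: [-3.2, -1.2, 9.3]
opening: 0.0498
grip_force: 12.0
```

move_arm([
  [0, 0, 0.5, 0, 1],
  [0, 0, 0, 0, -0.2],
  [0, 0, 0, 0, -0.5],
  [0, 0, 0, 0, -0.5],
  [0, 0, 0, 0, -0.5],
  [0, 0, 0, 0, -0.5],
  [0, 0, 10, 0, -0.5],
  [0, 0, 30, 0, -0.5],
  [0, 0, 45, 0, -0.5],
  [0, 0, 45, 0, -1],
  [0, 0, 40, 0, -1],
  [-3, -40, 0, 0, -1],
])

```text
time: 9.2
tool_pos: [0.5113, 0.2669, 0.1985]
tool_rot: [3.128, -0.005, 1.675]
contact_force: [1.7, -0.8, -0.1]
opening: 0.0881
grip_force: 0.0
```

move_arm([
  [-3, -38, 10, 0, -1],
  [-3, -38, 10, 0, -1],
  [-3, -38, 10, 0, -1],
  [-3, -38, 0, 0, -1],
  [-3, -38, 0, 0.1, -1],
  [-3, -38, 0, 0.1, -1],
  [-3, -38, 0, 0.1, -1],
  [-3, -38, 0, 0.1, -1],
  [-3, -38, 0, 0.1, -1],
  [-3, -38, 0, 0.1, -1],
  [-3, -38, 0, 0.1, -1],
  [-3, -38, 0, 0.04, -1],
])

```text
time: 10.4
tool_pos: [0.4719, -0.1945, 0.2222]
tool_rot: [3.141, 0.001, 2.414]
contact_force: [1.0, 0.4, 0.3]
opening: 0.0918
grip_force: 0.0
```

move_arm([
  [-3, -38, 0, 0, -1],
  [-3, -38, 0, 0, -1],
  [-3, -25, 0, 0, -1],
  [0, 0, 0, 0, -1],
  [0, 0, 0, 0, -1],
])

```text
time: 10.9
tool_pos: [0.463, -0.2939, 0.2215]
tool_rot: [3.141, -0.0, 2.41]
contact_force: [0.3, 0.8, 0.2]
opening: 0.092
grip_force: 0.0
```

move_arm([
  [0, -7, -40, 0, -1],
  [0, 0, -40, 0, -1],
  [0, 0, -40, 0, -1],
  [0, 0, -26, 0, -1],
  [0, 0, -10, 0, -1],
  [0, 0, 0, 0, -1],
  [0, 0, 0, 0, 0],
  [0, 0, 0, 0, 1],
  [0, 0, 0, 0, 1],
  [0, 0, 0, 0, 1],
  [0, 0, 0, 0, 1],
  [0, 0, 0, 0, 1],
], newtons=25)

```text
time: 12.1
tool_pos: [0.4633, -0.301, 0.0655]
tool_rot: [3.141, 0.0, 2.411]
contact_force: [0.4, 0.7, 0.8]
opening: 0.0485
grip_force: 0.3
```

move_arm([
  [0, 0, 0, 0, 1],
  [0, 0, 0, 0, 1],
  [0, 0, 0, 0, 1],
  [0, 0, 0, 0, 1],
])

```text
time: 12.5
tool_pos: [0.4634, -0.301, 0.0654]
tool_rot: [3.141, 0.0, 2.411]
contact_force: [-0.5, 0.1, 2.7]
opening: 0.0478
grip_force: 24.9
```

```bash
python3 - <<'E'
from h import *
a=vision.read_camera("scene");b=vision.read_camera("top")
p=a[120:240,190:350];q=b[180:250,140:240];r=b[180:290,295:420]
o=np.zeros((600,800,3),np.uint8);o[:300,:400]=cv2.resize(p,(400,300));o[:280,400:]=cv2.resize(q,(400,280));o[300:,:340]=cv2.resize(r,(340,300));o[300:,400:]=cv2.resize(a[260:360,270:403],(400,300))
cv2.imwrite("pics/w2.png",o[...,::-1])
print(blobs(b,(100,120,60),(125,255,255),(140,180,190,220)))
E
```

```text
[(np.int32(293), array([166.46, 202.97]), [157, 194, 20, 19])]
```

View pics/w2.png

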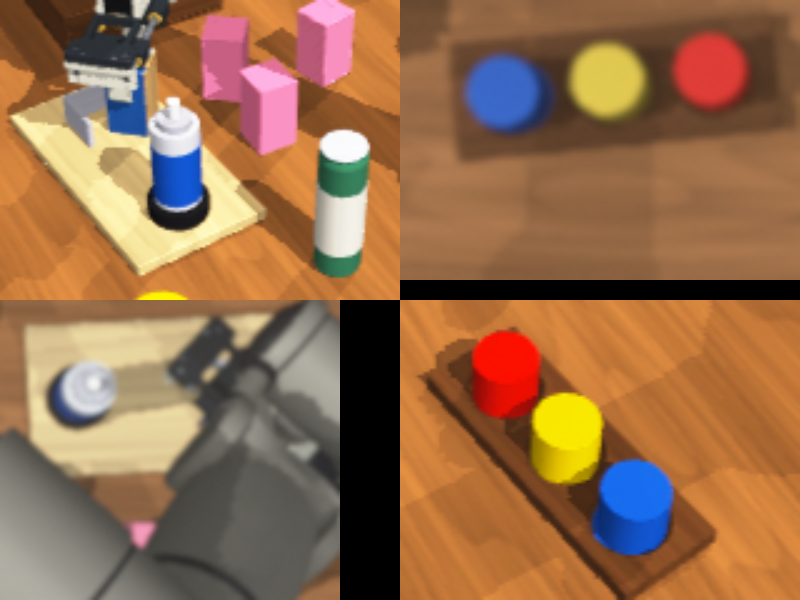

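The blue cap sits upright in its well next to yellow and red (crop lower right, about (632,505)). The can's nozzle is bare and the fingers hold the block. Next: lift the block and turn it.

move_arm([
  [0, 0, 10, 0, 1],
  [0, 0, 20, 0, 1],
  [4, 5, 20, 0, 1],
  [4, 5, 5, 0, 1],
  [4, 5, 0, -0.12, 1],
  [0, 0, 0, -0.12, 1],
  [0, 0, 0, -0.12, 1],
  [0, 0, 0, -0.12, 1],
  [0, 0, 0, -0.12, 1],
  [0, 0, 0, -0.12, 1],
  [0, 0, 0, -0.12, 1],
  [0, 0, 0, -0.12, 1],
])

```text
time: 13.8
tool_pos: [0.4749, -0.2854, 0.1195]
tool_rot: [-3.14, -0.001, 1.446]
contact_force: [-0.2, -0.2, -1.1]
opening: 0.048
grip_force: 24.9
```

move_arm([
  [0, 0, 0, -0.12, 1],
  [0, 0, 0, -0.12, 1],
  [0, 0, 0, -0.12, 1],
  [0, 0, 0, -0.12, 1],
  [0, 0, 0, -0.12, 1],
  [0, 0, 0, -0.12, 1],
  [0, 0, 0, -0.12, 1],
  [0, 0, 0, -0.12, 1],
  [0, 0, 0, -0.12, 1],
  [0, 0, 0, -0.12, 1],
  [0, 0, 0, -0.12, 1],
  [0, 0, 0, -0.06, 1],
])

```text
time: 15.0
tool_pos: [0.475, -0.2855, 0.1195]
tool_rot: [-3.141, 0.001, 0.067]
contact_force: [-0.3, 0.5, -1.3]
opening: 0.0481
grip_force: 24.9
```

move_arm([
  [0, 0, 0, 0, 1],
  [0, 0, 0, 0, 1],
])

```text
time: 15.2
tool_pos: [0.475, -0.2856, 0.1198]
tool_rot: [-3.141, 0.001, 0.073]
contact_force: [0.7, -0.4, -0.7]
opening: 0.0481
grip_force: 24.9
```

move_arm([
  [3, -9, 0, 0, 1],
  [4, -6, 0, 0, 1],
  [0, 0, -20, 0, 1],
  [0, 0, -20, 0, 1],
  [0, 0, -8, 0, 1],
  [0, 0, -3, 0, 1],
  [0, 0, 0, 0, 1],
  [0, 0, -2, 0, 1],
  [0, 0, 0, 0, 1],
])

```text
time: 16.1
tool_pos: [0.4826, -0.3012, 0.0678]
tool_rot: [3.141, -0.001, 0.071]
contact_force: [-0.5, 0.3, -0.7]
opening: 0.0479
grip_force: 24.9
```

move_arm([
  [0, 0, -1, 0, 1],
  [0, 0, -1, 0, 1],
  [0, 0, 0, 0, 1],
  [0, 0, -0.5, 0, 1],
  [0, 0, 0, 0, 1],
])

```text
time: 16.6
tool_pos: [0.4825, -0.3011, 0.0654]
tool_rot: [3.141, -0.001, 0.071]
contact_force: [-0.7, 1.0, 5.9]
opening: 0.048
grip_force: 24.9
```

move_arm([
  [0.3, -4, 0.3, 0, 1],
  [0.3, -4, 0, 0, 1],
  [0.1, -2, 0, 0, 1],
  [0, 0, 0, 0, 1],
])

```text
time: 17.0
tool_pos: [0.4832, -0.3114, 0.0654]
tool_rot: [3.141, -0.001, 0.07]
contact_force: [0.4, 1.6, 6.2]
opening: 0.0481
grip_force: 24.9
```

move_arm([
  [0.1, -1.5, 0, 0, 1],
  [0.1, -1.5, 0, 0, 1],
  [0, 0, 0, 0, 1],
  [0, 0, 0, 0, 1],
])

```text
time: 17.4
tool_pos: [0.4834, -0.3141, 0.0654]
tool_rot: [3.141, -0.001, 0.071]
contact_force: [-0.4, 2.0, 5.4]
opening: 0.0479
grip_force: 24.9
```

move_arm([
  [0.1, -1, 0, 0, 1],
  [0.1, -1, 0, 0, 1],
  [0, 0, 0, 0, 1],
  [0, 0, 0, 0, 1],
])

```text
time: 17.8
tool_pos: [0.4835, -0.3156, 0.0654]
tool_rot: [-3.141, -0.0, 0.071]
contact_force: [0.6, 4.6, 7.4]
opening: 0.0479
grip_force: 24.9
```

move_arm([
  [0, -1, 0, 0, 1],
  [0, 0, 0, 0, 1],
  [0, 0, 0, 0, 1],
])

```text
time: 18.1
tool_pos: [0.4835, -0.3157, 0.0655]
tool_rot: [-3.139, -0.0, 0.07]
contact_force: [0.2, 6.5, 8.9]
opening: 0.0478
grip_force: 24.9
```

move_arm([
  [4, 0.5, 0, 0, 1],
  [4, 0.3, 0, 0, 1],
  [1, 0.1, 0, 0, 1],
  [0, 0, 0, 0, 1],
])

```text
time: 18.5
tool_pos: [0.4907, -0.3151, 0.0655]
tool_rot: [-3.139, 0.003, 0.071]
contact_force: [-7.8, 6.0, 12.1]
opening: 0.0482
grip_force: 24.9
```

move_arm([
  [1.5, 0.1, 0, 0, 1],
  [0, 0, 0, 0, 1],
  [1, 0.1, 0, 0, 1],
  [0, 0, 0, 0, 1],
  [0, 0, 0, 0, 1],
])

```text
time: 19.0
tool_pos: [0.493, -0.315, 0.0655]
tool_rot: [-3.139, 0.004, 0.07]
contact_force: [-9.5, 5.2, 12.7]
opening: 0.0479
grip_force: 24.9
```

move_arm([
  [0, 0, 0.4, 0, 1],
  [1, 0.1, 0, 0, 1],
  [0, 0, 0, 0, 1],
  [0, 0, 0, 0, 1],
])

```text
time: 19.4
tool_pos: [0.4942, -0.3149, 0.0656]
tool_rot: [-3.139, 0.003, 0.071]
contact_force: [-6.4, 4.5, 9.1]
opening: 0.0479
grip_force: 24.9
```

move_arm([
  [1, 0.1, 0, 0, 1],
  [0, 0, 0, 0, 1],
  [0, 0, 0, 0, 1],
])

```text
time: 19.7
tool_pos: [0.495, -0.3149, 0.0655]
tool_rot: [-3.139, 0.004, 0.07]
contact_force: [-7.4, 5.4, 9.6]
opening: 0.0479
grip_force: 24.9
```

move_arm([
  [1, 0.1, 0, 0, 1],
  [0, 0, 0, 0, 1],
  [0, 0, 0, 0, 1],
])

```text
time: 20.0
tool_pos: [0.4951, -0.3148, 0.0656]
tool_rot: [-3.139, 0.005, 0.071]
contact_force: [-10.0, 4.8, 11.5]
opening: 0.0479
grip_force: 25.0
```

move_arm([
  [0.5, -1, 0, 0, 1],
  [0, 0, 0, 0, 1],
  [-1, 0.7, 0.5, 0, 1],
  [0, 0, 0, 0, 1],
  [0, 0, 0, 0, -0.1],
  [0, 0, 0, 0, -0.4],
  [0, 0, 0, 0, -1],
  [0, 0, 0, 0, -1],
  [0, 0, 0, 0, -1],
  [0, 0, 0, 0, -1],
])

```text
time: 21.0
tool_pos: [0.4974, -0.3159, 0.0659]
tool_rot: [3.141, -0.0, 0.071]
contact_force: [-1.0, -0.3, -0.0]
opening: 0.0857
grip_force: 0.0
```

move_arm([
  [0, 0, 20, 0, -1],
  [0, 0, 40, 0, -1],
  [0, 0, 40, 0, -1],
  [-20, -1, 0, 0, 1],
  [-40, -3, 0, 0, 1],
  [-20, -1, 0, 0, 1],
  [0, 0, 0, 0, 1],
  [0, 0, 0, 0, 1],
  [0, 0, 0, 0, 1],
  [0, 0, 0, 0, 1],
])

```text
time: 22.0
tool_pos: [0.4182, -0.3208, 0.1658]
tool_rot: [3.141, -0.0, 0.072]
contact_force: [0.4, 0.3, -0.7]
opening: 0.0402
grip_force: 0.0
```

```bash
python3 - <<'E'
from h import *
from cell import monitor
a=vision.read_camera("scene");b=vision.read_camera("top")
o=np.zeros((600,800,3),np.uint8);o[:,:400]=cv2.resize(a[130:220,200:260],(400,600),interpolation=2);o[:360,400:]=cv2.resize(b[185:248,350:420],(400,360),interpolation=2)
cv2.imwrite("pics/w3.png",o[...,::-1]);s=monitor.observe();print(s["tool_pos"],s["opening"])
E
```

```text
[ 0.41795383 -0.32069943  0.16569934] 0.0323192175312233
```

View pics/w3.png

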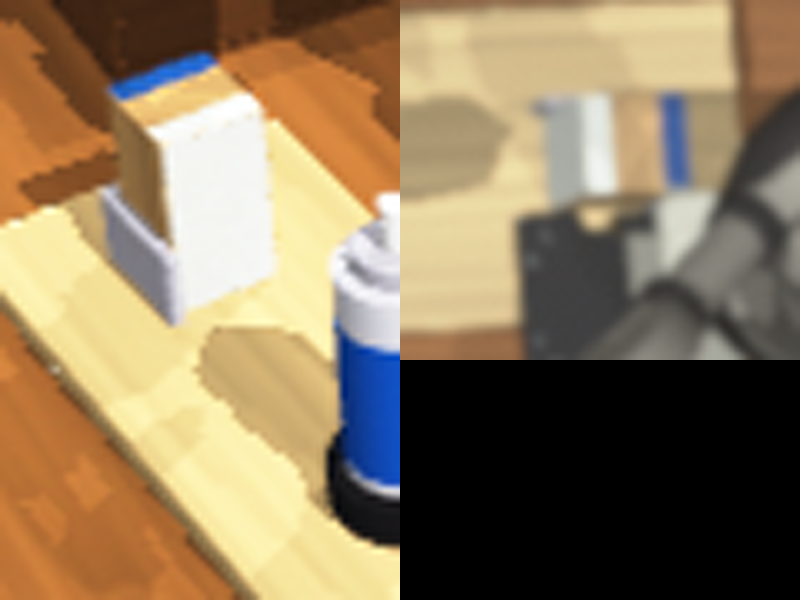

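White faces the can and the block stands upright in the bracket (scene crop (215,200), top crop (620,140)). I'll give it a light nudge low on each open face to make sure it is flush.

move_arm([
  [0, 0, -40, 0, 1],
  [0, 0, -40, 0, 1],
  [0, 0, -30, 0, 1],
  [10, 0.7, 0, 0, 1],
  [10, 0.7, 0, 0, 1],
  [10, 0.7, 0, 0, 1],
  [5, 0.3, 0, 0, 1],
  [0, 0, 0, 0, 1],
])

```text
time: 22.9
tool_pos: [0.4539, -0.3187, 0.0572]
tool_rot: [3.139, -0.002, 0.072]
contact_force: [-0.2, 0.4, 0.1]
opening: 0.0005
grip_force: 0.0
```

move_arm([
  [2, 0.1, 0, 0, 1],
  [2, 0.1, 0, 0, 1],
  [2, 0.1, 0, 0, 1],
  [0, 0, 0, 0, 1],
])

```text
time: 23.3
tool_pos: [0.4585, -0.3183, 0.056]
tool_rot: [3.141, -0.0, 0.071]
contact_force: [-0.2, -0.2, 0.0]
opening: 0.0007
grip_force: 0.0
```

move_arm([
  [1, 0.1, 0, 0, 1],
  [1, 0.1, 0, 0, 1],
  [1, 0.1, 0, 0, 1],
  [0, 0, 0, 0, 1],
])

```text
time: 23.7
tool_pos: [0.4614, -0.3178, 0.0559]
tool_rot: [3.141, -0.0, 0.071]
contact_force: [0.4, -0.4, -0.4]
opening: 0.0002
grip_force: 0.0
```

move_arm([
  [1, 0.1, 0, 0, 1],
  [0, 0, 0, 0, 1],
  [1, 0.1, 0, 0, 1],
  [0, 0, 0, 0, 1],
])

```text
time: 24.1
tool_pos: [0.4627, -0.3177, 0.056]
tool_rot: [-3.141, 0.001, 0.071]
contact_force: [-4.3, -1.4, 2.9]
opening: 0.0002
grip_force: 2.2
```

move_arm([
  [1, 0.1, 0, 0, 1],
  [0, 0, 0, 0, 1],
  [0, 0, 0, 0, 1],
])

```text
time: 24.4
tool_pos: [0.4628, -0.3177, 0.0561]
tool_rot: [-3.141, 0.003, 0.071]
contact_force: [-9.5, -1.7, 4.9]
opening: 0.0006
grip_force: 4.4
```

move_arm([
  [1, 0.1, 0, 0, 1],
  [0, 0, 0, 0, 1],
  [0, 0, 0, 0, 1],
])

```text
time: 24.7
tool_pos: [0.4628, -0.3177, 0.0561]
tool_rot: [-3.141, 0.005, 0.071]
contact_force: [-12.7, -3.0, 7.2]
opening: 0.0006
grip_force: 6.6
```

move_arm([
  [-4, -0.3, 0, 0, 1],
  [-20, -1, 0, 0, 1],
  [0, 0, 40, 0, 1],
  [0, 0, 40, 0, 1],
  [0, 0, 40, 0, 1],
  [8, 8, 0, 0.14, 1],
  [8, 8, 0, 0.14, 1],
  [8, 8, 0, 0.14, 1],
  [8, 8, 0, 0.14, 1],
  [8, 8, 0, 0.14, 1],
  [8, 8, 0, 0.14, 1],
  [7, 8, 0, 0.14, 1],
])

```text
time: 25.9
tool_pos: [0.4971, -0.2622, 0.1759]
tool_rot: [3.141, -0.001, 1.057]
contact_force: [1.3, -0.1, -0.6]
opening: 0.0004
grip_force: 0.0
```

move_arm([
  [0, 0, 0, 0.14, 1],
  [0, 0, 0, 0.14, 1],
  [0, 0, 0, 0.14, 1],
  [0, 0, 0, 0.14, 1],
  [0, 0, 0, 0.03, 1],
  [0, 0, 0, 0, 1],
])

```text
time: 26.5
tool_pos: [0.4967, -0.2626, 0.1759]
tool_rot: [3.141, -0.0, 1.641]
contact_force: [-0.5, 1.5, -0.3]
opening: 0.0004
grip_force: 0.0
```

move_arm([
  [-4, 0, -40, 0, 1],
  [0, 0, -40, 0, 1],
  [0, 0, -30, 0, 1],
  [0, 0, -10, 0, 1],
  [0.3, -6, 0, 0, 1],
  [0.3, -6, 0, 0, 1],
  [0.2, -3, 0, 0, 1],
  [0, 0, 0, 0, 1],
])

```text
time: 27.3
tool_pos: [0.4939, -0.279, 0.0574]
tool_rot: [3.139, 0.002, 1.64]
contact_force: [-0.2, 0.2, -0.2]
opening: 0.0
grip_force: 0.0
```

move_arm([
  [0.1, -1, 0, 0, 1],
  [0.1, -1, 0, 0, 1],
  [0.1, -1, 0, 0, 1],
  [0, 0, 0, 0, 1],
  [0, 0, 0, 0, 1],
])

```text
time: 27.8
tool_pos: [0.4934, -0.28, 0.056]
tool_rot: [-3.141, -0.001, 1.641]
contact_force: [1.3, 5.0, 2.9]
opening: 0.0005
grip_force: 2.7
```

move_arm([
  [0.1, -1, 0, 0, 1],
  [0, -1, 0, 0, 1],
  [0, 0, 0, 0, 1],
  [0, 0, 0, 0, 1],
])

```text
time: 28.2
tool_pos: [0.4933, -0.2801, 0.0561]
tool_rot: [-3.141, -0.004, 1.641]
contact_force: [0.5, 12.1, 8.3]
opening: 0.0004
grip_force: 6.4
```

move_arm([
  [0, 4, 0, 0, 1],
  [0, 8, 0, 0, 1],
  [0, 0, 40, 0, 1],
  [0, 0, 45, 0, 1],
  [0, 0, 45, 0, 1],
  [-5, 20, 10, 0, 1],
  [-10, 40, 0, 0, 1],
  [-10, 40, 0, 0, 1],
  [-10, 40, 0, 0, 1],
  [-10, 40, 0, 0, 1],
  [0, 40, 0, 0, 1],
  [0, 40, 0, 0, 1],
])

```text
time: 29.4
tool_pos: [0.4481, -0.0095, 0.1961]
tool_rot: [3.141, 0.001, 1.64]
contact_force: [1.0, 0.5, -0.1]
opening: 0.0002
grip_force: 0.0
```

move_arm([
  [0, 40, 0, 0, 1],
  [0, 40, 0, 0, 1],
  [0, 40, 0, 0, 1],
  [0, 0, 0, 0, 1],
  [0, 0, 0, 0, 1],
])

```text
time: 29.9
tool_pos: [0.4484, 0.1097, 0.1958]
tool_rot: [3.141, 0.001, 1.643]
contact_force: [0.9, 0.3, 0.7]
opening: 0.0001
grip_force: 0.0
```

```bash
python3 - <<'E'
from h import *
a=vision.read_camera("scene");b=vision.read_camera("top")
o=np.zeros((600,800,3),np.uint8);o[:,:400]=cv2.resize(a[130:220,200:260],(400,600),interpolation=2);o[:300,400:]=cv2.resize(b[185:248,336:420],(400,300),interpolation=2);o[300:,400:]=cv2.resize(a[120:420,100:500],(400,300))
cv2.imwrite("pics/w4.png",o[...,::-1])
E
```

```text
(no output)
```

View pics/w4.png

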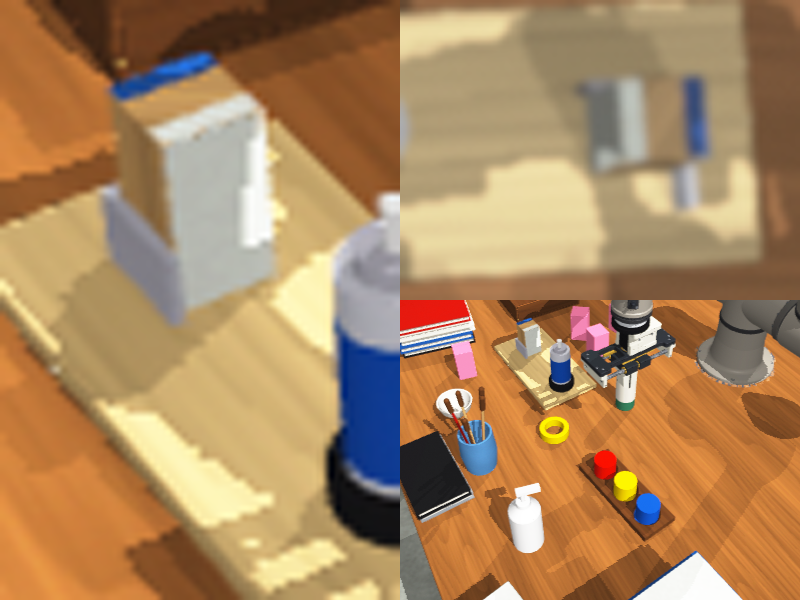

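The block is flush in the bracket with white towards the can, the cap is in its well, nothing else has moved and the arm is clear. Handing in.

```bash
python3 -c "
from cell import workorder;print(workorder.hand_in())"
```

```text
the job is handed in; nothing more can be done
None
```

I handed the job in at about 30 s of the 64 s: the blue cap stands mouth down in the blue-marked well, and the block is pushed home against both stops with its white face to the can.

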